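# Close up the pigment jars

### The arm

A 6-joint arm with a two-finger parallel gripper is mounted at the origin on the work surface. World frame = base frame: x ahead of the robot, y to its left, z up, the work surface at z = 0. Lengths are in m, angles in rad, forces in N, time in s.
With the tool pointing down it reaches from about 0.4 to 0.825 m from the base axis. Payload 7 kg.
Tool frame: the origin (TCP) lies between the finger pads; the fingertips stand 11 mm ahead of it and the grasp point (between the pads) lies 8 mm behind it (arm.tips_ahead is the distance from the TCP to the fingertips, in m); z points along the fingers, x is the direction in which the jaws open and shut, and the axes are right-handed (so a half turn about z gives the same grasp; the last joint's range is limited). The gripper opens to 88 mm and grips with 3 to 60 N. Pads are 19 mm wide; open, the fingers measure 130 mm over their backs; the gripper's body (78 mm by 193 mm) begins 47 mm behind the grasp point.
Start: joints at [-0.95, 0.359, 0.012, 0, -1.224, -0.288], TCP at [0.22, -0.638, 0.238] pointing down, gripper open.
Joint ranges: [-3.07, 3.07], [-1.43, 2.12], [-1.02, 1.25], [-3.03, 1.67], [-3.05, -0], [-3.03, 3.03]. Speed limits (rad/s): [2.39, 2.39, 3.01, 3.14, 3.14, 3.14].

### API

Orientations are given as [roll, pitch, yaw] about the fixed x, y, z axes, in that order (R = Rz(yaw) Ry(pitch) Rx(roll)).
In Python, from station import arm, optics, finder gives the robot as it stands. The module is installed in compiled form; this text tells all that it offers.
- The arm moves only by the tool apply_moves, never from a script. Its argument "increments" is one flat list of numbers, 6 for each row, row after row: the shift along the world's x, y, z in m, then the turn, a rotation vector about the world's x, y, z in rad. In form: [tx, ty, tz, rx, ry, rz, tx, ty, tz, rx, ry, rz, ...]. A call has 1 to 20 rows; each row shifts and turns the pose as measured when the row begins; what a row does not reach is not made up. A row lasts 1/12 s, in which the tool goes at most 41.7 mm and 7.16 degrees, less where a joint would pass 70% of its speed; a pose out of reach is approached as far as the arm can. A call with a gripper value outside its range is refused whole. "hand" is the closure, from 0 (fully open) to 1 (shut), set as the call begins (left out, the last holds). The fingers move at their own pace and stop on an object; "force" is the grip in N (left out, the last holds). Time passes only in rows, so rows that do not move let the fingers close. It gives the time, the measured TCP pose, the force and the opening at its end, in the units of the state.
- arm.get_state(): the state, without advancing time (a new reading comes with each control period).
- optics.grab_frame(name): name is "scene" or "top" or "wrist"; returns the picture (400x640x3 uint8, red, green, blue); there is no depth.
- optics.camera_model(name): a dict with "fx", "fy", "cx", "cy" (pixels), "world_to_cam" (4x4, takes a point from world to camera coordinates); the wrist camera has in their place "T_tool_cam" (4x4, takes a point from camera to tool coordinates, whose origin is the TCP and whose axes are the tool frame's). Camera axes: x right, y up, looking along -z (the intrinsics and any distortion apply to the point x, -y, -z); pixel columns grow to the right and rows downward; lengths in m; the calibration is good to about 2 mm. The wrist camera is an equidistant fisheye: a pixel r from the principal point sees the ray r / f radians off the axis. A picture is of the moment at which its call begins: read the wrist's pose just before it. camera_model takes no time and is no camera call.
- arm.job_done(): hands the job in, once; it reports no verdict.
Trained networks look in the newest picture that a camera, given by its name, has taken for a name from the list of things; names that differ only in an ending like _2 or _b are one class to them, and where a whole thing is asked for, a point or a joint stands for the part that bears it (a point fixed in the world has none). Each returns a list of dicts, best first, with "conf" (0 to 1); they miss things now and then, are a little off and sometimes report something else, mostly with a low value. They report only what shows in the picture. A call takes as long as a camera call. They do not tell look-alikes from the thing itself.
- finder.find_in(camera, name): "box" ([left, top, right, bottom] in pixels, round what is visible of it).
- finder.landmark_of(camera, name): "point" ([column, row] in pixels: a listed point, or the origin of a listed thing).
The state is a dict: "t": time; "q": joint angles; "qd": joint speeds; "joint_efforts": joint torques, N m; "eef_pos": TCP position; "ee_rot": TCP orientation; "force": force on the tool from outside, world axes, zero at the start; "moment": the same for the moment, N m; "width": finger opening in m.
Only numpy, scipy, OpenCV 4.12 (cv2) and the standard library are available. Lean on these libraries where they do the work, as an engineer would, in place of code of your own. Each camera call takes 0.05 s, during which the arm holds its last target. There are 200 camera calls.

### The job

Put the pigment jars in order for the night: stand the tipped-over jar back up where it lies, in the row in the wooden tray, and push the lids of all three jars down until each is fully home, firmly but without cracking a lid. Leave all three jars standing in their places in the tray, and leave the brush cup and the steel can where they are.

Things in the scene. Friction and masses are not known exactly. Their poses are not given: they have to be found in the camera images.
- tray_deck (a point): Centre of the upper face of the fixed shallow wooden tray: deck 140 x 340 mm (x by y of this frame), 8 mm above the table, with an 8 mm wide rim standing 6 mm above the deck. The row of three jars runs along this frame's y; z is up.
- jar_a_mid (a point): Centre of the amber glass body of jar A, a 46 mm cube. Loose, 0.12 to 0.26 kg with its lid, standing upright in the tray; the jars' places in the row are drawn anew each time. z points from base to lid (base to lid top 62 mm with the lid home, up to 68 mm with it loose); x and y are square to the flat sides.
- lid_a_top (a point): Centre of the top face of the lid of jar A (round, 40 mm across, 16 mm tall); z points out of the lid, along the jar's axis.
- lid_a (a joint): How far this lid has been pushed on, in m: 0 = 6 mm short of home, 0.006 = fully home, its edge on the jar's shoulder. It starts 3 to 6 mm short. It slides stiffly and stays where it is left: about 9 N starts it, rising to about 12 N just before home, where it stops hard (the resistance then climbs at once). A push of 15 to 25 N makes sure; more than 45 N on a lid cracks it.
- jar_b_mid (a point): Centre of the amber glass body of jar B, a 46 mm cube. Loose, 0.12 to 0.26 kg with its lid, standing upright in the tray; the jars' places in the row are drawn anew each time. z points from base to lid (base to lid top 62 mm with the lid home, up to 68 mm with it loose); x and y are square to the flat sides.
- lid_b_top (a point): Centre of the top face of the lid of jar B (round, 40 mm across, 16 mm tall); z points out of the lid, along the jar's axis.
- lid_b (a joint): How far this lid has been pushed on, in m: 0 = 6 mm short of home, 0.006 = fully home, its edge on the jar's shoulder. It starts 3 to 6 mm short. It slides stiffly and stays where it is left: about 9 N starts it, rising to about 12 N just before home, where it stops hard (the resistance then climbs at once). A push of 15 to 25 N makes sure; more than 45 N on a lid cracks it.
- jar_c_mid (a point): Centre of the amber glass body of jar C, a 46 mm cube. This jar lies tipped over on a flat side, its y axis level and its lid pointing roughly away from the robot. Otherwise like jar A; its z axis is upright once it stands (let go gently within about 20 degrees of upright, base on the deck, it rocks upright by itself).
- lid_c_top (a point): Centre of the top face of the lid of jar C (round, 40 mm across, 16 mm tall); z points out of the lid, along the jar's axis.
- lid_c (a joint): How far this lid has been pushed on, in m: 0 = 6 mm short of home, 0.006 = fully home, its edge on the jar's shoulder. It starts 3 to 6 mm short. It slides stiffly and stays where it is left: about 9 N starts it, rising to about 12 N just before home, where it stops hard (the resistance then climbs at once). A push of 15 to 25 N makes sure; more than 45 N on a lid cracks it.
- brush_cup: Bystander: grey cup of paint brushes, 74 mm across, 95 mm tall, brushes to 185 mm; origin under its base.
- tumbler: Bystander: closed steel drinking can, 68 mm across, 150 mm tall; origin under its base.
Mind the look-alikes: they are no part of the job. Leave any blue look-alike of the part that bears jar_a_mid alone. Leave any yellow look-alike of the part that bears jar_c_mid alone.

How it is judged:
At the end, for the whole second after the job is handed in: All three jars stand upright (within 0.08 rad) on the tray's deck, the tipped one's centre within 60 mm and the others' within 30 mm of where they were at the start, and each lid is within 1.5 mm of fully home (angle between each of jar_a_mid, jar_b_mid, jar_c_mid's own z axis and vertical below 0.08 rad and value of joint each of lid_a, lid_b, lid_c above 0.0045 m and z of jar_a_mid in the frame of tray_deck between 0.019 and 0.027 m and x of jar_a_mid in the frame of tray_deck between -0.065 and 0.065 m and y of jar_a_mid in the frame of tray_deck between -0.165 and 0.165 m and distance of each of jar_a_mid, jar_b_mid from where it was at the start of the episode below 0.03 m and z of jar_b_mid in the frame of tray_deck between 0.019 and 0.027 m and x of jar_b_mid in the frame of tray_deck between -0.065 and 0.065 m and y of jar_b_mid in the frame of tray_deck between -0.165 and 0.165 m and z of jar_c_mid in the frame of tray_deck between 0.019 and 0.027 m and x of jar_c_mid in the frame of tray_deck between -0.065 and 0.065 m and y of jar_c_mid in the frame of tray_deck between -0.165 and 0.165 m and distance of jar_c_mid from where it was at the start of the episode below 0.06 m); the robot touches nothing.
It fails at once if A lid is pushed with more than 45 N (contact force between anything else and lid_a above 45 N or contact force between anything else and lid_b above 45 N or contact force between anything else and lid_c above 45 N).
It fails at once if A jar that stood is tipped by more than 30 degrees (angle between any of jar_a_mid, jar_b_mid's own z axis and vertical above 0.52 rad).
It fails at once if The brush cup or the steel can is shoved more than 30 mm or tipped (distance of any of brush_cup, tumbler from where it was at the start of the episode above 0.03 m or angle between any of brush_cup, tumbler's own z axis and vertical above 0.4 rad).
It also fails if it takes over 64 s, if anything falls off the work surface, if the arm or the gripper's body presses on something with over 40 N, if the wrist force passes 120 N, or if a joint passes its speed limit or range.

## Working session

There is one attempt and no reset: what is moved stays moved. The work goes in short steps, Python scripts to look and compute and a tool call to move; the robot and the scene stay as the last step left them, time stands still between calls to the robot, and variables do not carry over. Pictures are saved under pics/ and viewed, about 8 in all and at most 12, crops included, and the job is handed in when it is done.

Besides the shell and the picture viewer there is one more tool, called after "Emit:" as a command line: name --argument value ..., lists and objects as JSON in quotes. apply_moves: Moves the arm, as the interface text tells. Its arguments: {"type":"object","properties":{"increments":{"type":"array"},"hand":{"type":"number"},"force":{"type":"number"}},"required":["increments"]}

```bash
mkdir -p pics; ls; cat > h.py <<'E'
import numpy as np,cv2
from station import arm,optics,finder
from scipy.spatial.transform import Rotation as R
def save(n,f,img=None):
    im=optics.grab_frame(n) if img is None else img
    cv2.imwrite('pics/'+f,im[:,:,::-1]); return im
def ray(cam,px,state=None):
    m=optics.camera_model(cam); u,v=px
    a=(u-m['cx'])/m['fx'];b=(v-m['cy'])/m['fy']
    if cam=='wrist':
        r=np.hypot(a,b); s=np.sin(r)/max(r,1e-9); d=np.array([a*s,-b*s,-np.cos(r)])
        st=state or arm.get_state(); T=np.eye(4);T[:3,:3]=rot(st);T[:3,3]=st['eef_pos']
        T=T@np.array(m['T_tool_cam'])
    else:
        d=np.array([a,-b,-1.]); T=np.linalg.inv(np.array(m['world_to_cam']))
    d=T[:3,:3]@d; return T[:3,3],d/np.linalg.norm(d)
def rot(st):
    return R.from_euler('xyz',st['ee_rot']).as_matrix()
def tri(rays):
    A=sum(np.eye(3)-np.outer(d,d) for o,d in rays);b=sum((np.eye(3)-np.outer(d,d))@o for o,d in rays)
    p=np.linalg.solve(A,b); return p,[round(1000*np.linalg.norm((np.eye(3)-np.outer(d,d))@(p-o)),1) for o,d in rays]
def atz(r,z):
    o,d=r; return o+d*(z-o[2])/d[2]
E
python3 - <<'E'
from h import *
s=arm.get_state(); print(s)
for c in('scene','top','wrist'):
    m=optics.camera_model(c);print(c,m)
a=save('scene','s0.png');
for n in('jar_a_mid','lid_a_top','jar_c_mid','lid_c_top','tray_deck','brush_cup','tumbler'):
    print('scene',n,[(np.round(d['point']),round(d['conf'],2)) for d in finder.landmark_of('scene',n)])
b=save('top','t0.png')
for n in('jar_a_mid','lid_a_top','jar_c_mid','lid_c_top','tray_deck','brush_cup','tumbler'):
    print('top',n,[(np.round(d['point']),round(d['conf'],2)) for d in finder.landmark_of('top',n)])
E
```

```text
pics
{'t': 0.0, 'q': array([-9.49887492e-01,  3.59402597e-01,  1.10602149e-02, -3.60857830e-04,
       -1.22409104e+00, -2.88076857e-01]), 'qd': array([-8.75961348e-05,  7.55161292e-04, -4.62224580e-04,  2.10656559e-03,
       -1.43726954e-03,  4.74243776e-04]), 'joint_efforts': array([-3.16729136e-03, -5.82723498e+01,  2.93035322e+01,  6.99691236e+00,
        6.65183121e-03, -1.39541976e-04]), 'eef_pos': array([ 0.22034803, -0.63752439,  0.23661117]), 'ee_rot': array([-3.14145274e+00, -1.66601830e-03,  1.90350529e+00]), 'force': array([-0.06382595,  0.19706955, -0.02438114]), 'moment': array([-0.01088994, -0.01601108, -0.00407464]), 'width': 0.08762482201079899}
scene {'fx': 423.932644120227, 'fy': 423.932644120227, 'cx': 326.43071597105643, 'cy': 200.1634357895596, 'world_to_cam': array([[-0.6914949 ,  0.72219262, -0.01651168,  0.38476472],
       [-0.50567532, -0.46760487,  0.72500907,  0.24109654],
       [ 0.51587526,  0.50968962,  0.68854136, -1.4625092 ],
       [ 0.        ,  0.        ,  0.        ,  1.        ]])}
top {'fx': 390.9738475008675, 'fy': 390.9738475008675, 'cx':
[... 985 characters left out ...]
08.]), 0.73), (array([356., 230.]), 0.67)]
scene lid_c_top [(array([343., 240.]), 0.48), (array([388., 209.]), 0.45)]
scene tray_deck [(array([322., 217.]), 0.68), (array([411., 263.]), 0.17)]
scene brush_cup [(array([413., 263.]), 0.64)]
scene tumbler [(array([262., 167.]), 0.57)]
top jar_a_mid [(array([377., 272.]), 0.67), (array([368., 207.]), 0.62)]
top lid_a_top [(array([374., 202.]), 0.7), (array([380., 271.]), 0.6)]
top jar_c_mid [(array([295., 209.]), 0.9), (array([278., 273.]), 0.84)]
top lid_c_top [(array([285., 191.]), 0.66), (array([284., 252.]), 0.66)]
top tray_deck [(array([334., 202.]), 0.92)]
top brush_cup [(array([230., 224.]), 0.9)]
top tumbler [(array([434., 215.]), 0.83)]
```

View pics/s0.png

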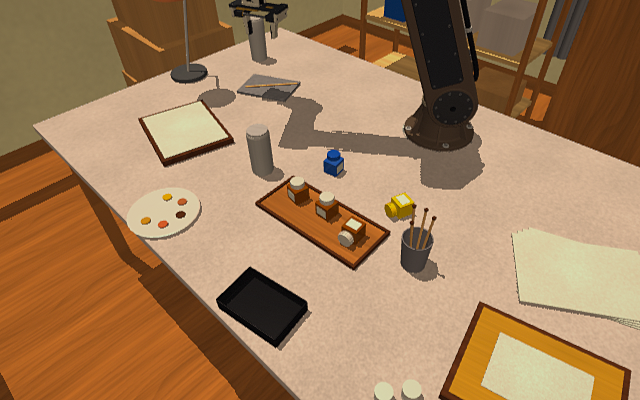

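View pics/t0.png

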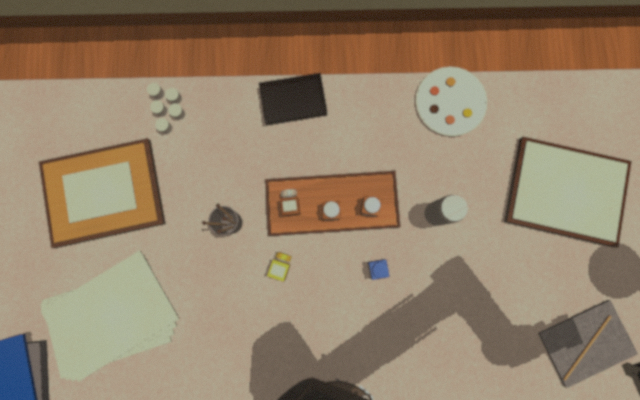

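Both views show the wooden tray with three amber jars. In the top view the tipped jar is at about (289,202) with its lid at (289,191), and the standing jars are at (331,210) and (372,205). Candidates for the tipped jar are amber at (289,202), or yellow at (279,268) outside the tray, which is a look-alike. Candidates for a standing jar are the two amber ones, or blue at (378,269), also a look-alike. I choose the three amber jars in the tray. The can is at (445,210) and the cup at (224,220).

```bash
python3 - <<'E'
from h import *
P={'lidA(372)':((372,205),(298,181),.07),'lidB(331)':((331,210),(327,196),.07),'C':((289,203),(353,232),.031),'deck':((334,202),(322,217),.008)}
for k,(t,s,z) in P.items():
    print(k,np.round(atz(ray('top',t),z),3),np.round(atz(ray('scene',s),z),3))
for n,px,z in (('cup',(224,220),.095),('can',(455,208),.15)): print(n,np.round(atz(ray('top',px),z),3))
cs=[(266,180),(395,172),(399,227),(269,235)]
c=[atz(ray('top',p),.014) for p in cs];print(np.round(c,3))
print(rot(arm.get_state()).round(3))
E
```

```text
lidA(372) [ 0.566 -0.102  0.07 ] [ 0.564 -0.1    0.07 ]
lidB(331) [0.555 0.003 0.07 ] [0.554 0.001 0.07 ]
C [0.58  0.112 0.031] [0.577 0.114 0.031]
deck [ 0.583 -0.008  0.008] [0.577 0.003 0.008]
cup [0.533 0.268 0.095]
can [ 0.547 -0.286  0.15 ]
[[ 0.646  0.176  0.014]
 [ 0.661 -0.175  0.014]
 [ 0.512 -0.18   0.014]
 [ 0.497  0.168  0.014]]
[[-0.327  0.945  0.   ]
 [ 0.945  0.327 -0.   ]
 [-0.     0.    -1.   ]]
```

Emit:
apply_moves --increments '[0.012,0.034,0.006,0,0,-0.0145,0.012,0.034,0.006,0,0,-0.0145,0.012,0.034,0.006,0,0,-0.0145,0.012,0.034,0.006,0,0,-0.0145,0.012,0.034,0.006,0,0,-0.0145,0.012,0.034,0.006,0,0,-0.0145,0.012,0.034,0.006,0,0,-0.0145,0.012,0.034,0.006,0,0,-0.0145,0.012,0.034,0.006,0,0,-0.0145,0.012,0.034,0.006,0,0,-0.0145,0.012,0.034,0.006,0,0,-0.0145,0.012,0.034,0.006,0,0,-0.0145,0.012,0.034,0.006,0,0,-0.0145,0.012,0.034,0.006,0,0,-0.0145,0.012,0.034,0,0,0,-0.0145,0.012,0.034,0,0,0,-0.0145,0.012,0.034,0,0,0,-0.0145,0.012,0.034,0,0,0,-0.0145,0.012,0.034,0,0,0,-0.0145,0.012,0.034,0,0,0,-0.0145]' --hand 0 --force 25

```text
t: 2.47
eef_pos: [0.4599, 0.0696, 0.3273]
ee_rot: [3.126, -0.007, 1.591]
force: [1.7, 0.5, 0.7]
width: 0.0872
```

```bash
python3 - <<'E'
from h import *
s=arm.get_state(); print(s['eef_pos'],s['ee_rot'],s['qd'].round(3))
a=save('wrist','w0.png')
for n in('jar_a_mid','lid_a_top','jar_c_mid','lid_c_top','brush_cup'):
    for d in finder.landmark_of('wrist',n):
        r=ray('wrist',d['point'],s); print(n,np.round(d['point']),round(d['conf'],2),[(z,atz(r,z).round(3)[:2]) for z in (.031,.075)])
E
```

```text
[0.45985126 0.06957043 0.32728591] [ 3.12593416 -0.00693717  1.59134458] [ 0.713  0.352  0.326  0.02   0.04  -0.888]
jar_a_mid [212. 229.] 0.85 [(0.031, array([ 0.564, -0.101])), (0.075, array([ 0.547, -0.085]))]
jar_a_mid [197. 128.] 0.82 [(0.031, array([ 0.405, -0.116])), (0.075, array([ 0.404, -0.098]))]
lid_a_top [202. 243.] 0.78 [(0.031, array([ 0.59 , -0.122])), (0.075, array([ 0.57 , -0.104]))]
lid_a_top [192. 131.] 0.73 [(0.031, array([ 0.409, -0.124])), (0.075, array([ 0.407, -0.105]))]
jar_c_mid [371. 126.] 0.82 [(0.031, array([0.401, 0.141])), (0.075, array([0.4  , 0.133]))]
jar_c_mid [347. 239.] 0.74 [(0.031, array([0.575, 0.113])), (0.075, array([0.556, 0.109]))]
lid_c_top [358. 156.] 0.8 [(0.031, array([0.446, 0.124])), (0.075, array([0.44 , 0.118]))]
brush_cup [440. 209.] 0.58 [(0.031, array([0.525, 0.259])), (0.075, array([0.512, 0.24 ]))]
```

View pics/w0.png

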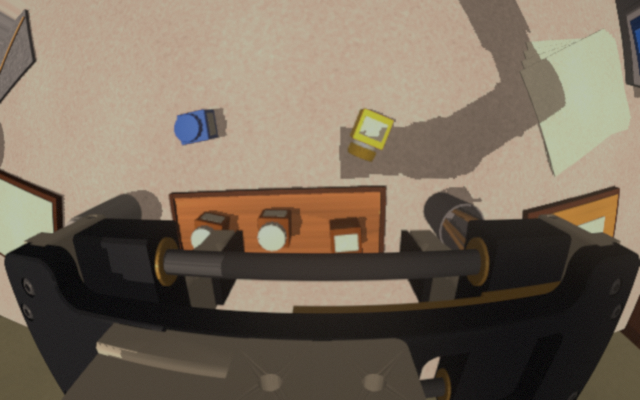

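The wrist view shows amber jars with lids at (203,240) and (272,230), and the tipped jar at (346,240) between the fingers. The blue (195,125) and yellow (370,130) look-alikes are outside the tray, and the wrist positions agree with the top camera. I'll back off a little and lower for a close look at C.

Emit:
apply_moves --increments '[-0.012,0.005,-0.02,0.015,0.005,-0.003,-0.012,0.005,-0.02,0,0,0,-0.012,0.005,-0.02,0,0,0,-0.012,0.002,-0.02,0,0,0,-0.01,0,-0.02,0,0,0,-0.005,0,-0.01,0,0,0,0,0,0,0,0,0]'

```text
t: 3.35
eef_pos: [0.3932, 0.0759, 0.2151]
ee_rot: [3.125, -0.025, 1.575]
force: [-0.2, -0.5, -0.1]
width: 0.0875
```

```bash
python3 - <<'E'
from h import *
s=arm.get_state(); print(s['eef_pos'],s['ee_rot'],s['qd'].round(3))
a=optics.grab_frame('wrist')
save('',"w1.png",cv2.resize(a[150:330,180:440],None,fx=3,fy=3,interpolation=2))
t=optics.grab_frame('top'); 
for n in('jar_a_mid','lid_a_top','jar_c_mid','lid_c_top'):
    for d in finder.landmark_of('wrist',n):
        r=ray('wrist',d['point'],s); print(n,np.round(d['point']),round(d['conf'],2),[(z,atz(r,z).round(3)[:2]) for z in (.031,.075)])
E
```

```text
[0.39321109 0.07590322 0.21511628] [ 3.12520842 -0.02544084  1.57537041] [-0.021 -0.02   0.004  0.006 -0.014  0.01 ]
jar_a_mid [159. 188.] 0.8 [(0.031, array([ 0.4  , -0.113])), (0.075, array([ 0.39 , -0.089]))]
jar_c_mid [375. 193.] 0.92 [(0.031, array([0.408, 0.14 ])), (0.075, array([0.396, 0.131]))]
jar_c_mid [343. 317.] 0.67 [(0.031, array([0.575, 0.109])), (0.075, array([0.541, 0.104]))]
lid_c_top [359. 223.] 0.67 [(0.031, array([0.443, 0.124])), (0.075, array([0.427, 0.117]))]
```

View pics/w1.png

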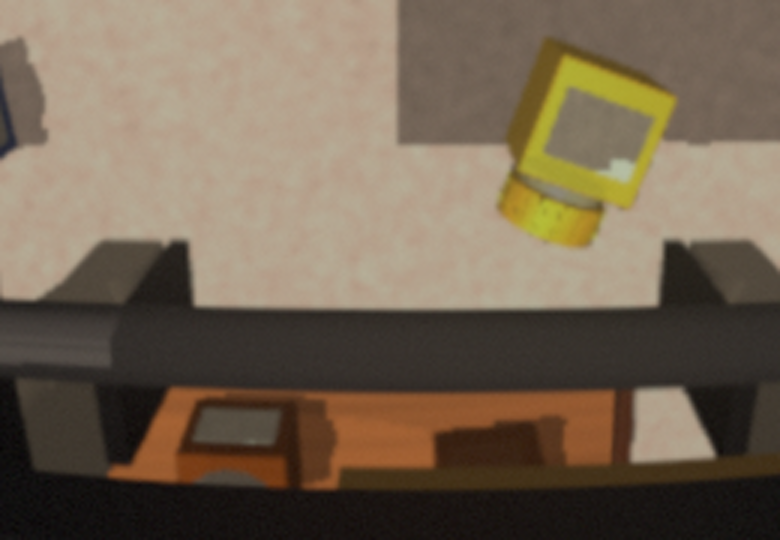

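The crop shows the yellow look-alike at top and jar C mostly hidden by the gripper, so it's not useful for yaw. I'll use crops of the top and scene pictures instead.

```bash
python3 - <<'E'
from h import *
t=optics.grab_frame('top'); s=optics.grab_frame('scene')
a=cv2.resize(t[170:250,255:335],None,fx=5,fy=5,interpolation=2);b=cv2.resize(s[195:275,310:390],None,fx=5,fy=5,interpolation=2)
save('','ts.png',np.hstack([a,b]))
E
```

```text
(no output)
```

View pics/ts.png

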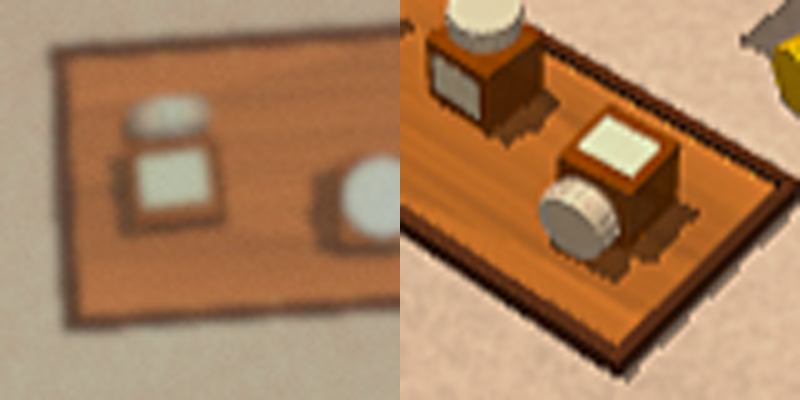

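The crop shows C's top face in the scene part at about (612,105),(680,150),(628,195),(558,155), with the label up and the lid away from the robot. In the top part C is near square to the tray.

```bash
python3 - <<'E'
from h import *
c=[(612,105),(680,150),(628,195),(558,155)]
p=np.array([atz(ray('scene',(310+(x-400)/5,195+y/5)),.054)[:2] for x,y in c]);print(p.round(4),p.mean(0))
print('edge dirs deg',[np.degrees(np.arctan2(*(p[j]-p[i])[::-1])).round(1) for i,j in((0,1),(3,2),(1,2),(0,3))],[np.linalg.norm(p[j]-p[i]).round(3) for i,j in((0,1),(3,2),(1,2),(0,3))])
l=[(136,150),(210,146),(214,204),(138,212)]
p=np.array([atz(ray('top',(255+x/5,170+y/5)),.054)[:2] for x,y in l]);print(p.round(4),p.mean(0))
print('label',[np.degrees(np.arctan2(*(p[j]-p[i])[::-1])).round(1) for i,j in((1,0),(2,3),(2,1),(3,0))])
# lid tops: fit
for n,q in (('B',[(331,210),(485,10)]),):pass
rs=[ray('top',(372,204.5)),ray('scene',(298,181))];print('A',tri(rs))
rs=[ray('top',(331.5,209.5)),ray('scene',(310+84/5,195+2/5))];print('B',tri(rs))
E
```

```text
[[0.552  0.0899]
 [0.5526 0.136 ]
 [0.5935 0.1367]
 [0.597  0.0931]] [0.57376235 0.1139049 ]
edge dirs deg [np.float64(89.3), np.float64(94.7), np.float64(1.0), np.float64(4.2)] [np.float64(0.046), np.float64(0.044), np.float64(0.041), np.float64(0.045)]
[[0.5852 0.1282]
 [0.5866 0.0898]
 [0.5564 0.0881]
 [0.5529 0.1274]] [0.57029834 0.10834565]
label [np.float64(92.1), np.float64(95.0), np.float64(3.2), np.float64(1.4)]
A (array([ 0.56613547, -0.10056721,  0.0709622 ]), [np.float64(1.9), np.float64(1.9)])
B (array([0.55588434, 0.0018407 , 0.07384307]), [np.float64(0.5), np.float64(0.5)])
```

```bash
cat >> h.py <<'E'
def goal(p,tilt,yaw):
    """tool x along +y rotated by yaw; tilt about jar y: +tilt = gripper leans to +x"""
    B=np.array([[0,1,0],[1,0,0],[0,0,-1.]]) 
    G=R.from_euler('z',yaw)*R.from_euler('y',tilt)*R.from_matrix(B)
    s=arm.get_state(); C=R.from_matrix(rot(s))
    return (np.array(p)-s['eef_pos']).round(4),(G*C.inv()).as_rotvec().round(4),s['force'].round(2),s['q'].round(2)
E
python3 - <<'E'
from h import *
print(goal([.556,.002,.1],0,.04))
E
```

```text
(array([ 0.1602, -0.0759, -0.1172]), array([-0.0271,  0.0186,  0.0345]), array([0.37, 0.1 , 1.24]), array([ 0.68, -0.11, -0.58, -0.01, -1.07, -2.24]))
```

Emit:
apply_moves --increments '[0.027,-0.013,-0.005,-0.0045,0.003,0.006,0.027,-0.013,-0.01,-0.0045,0.003,0.006,0.027,-0.013,-0.02,-0.0045,0.003,0.006,0.027,-0.013,-0.025,-0.0045,0.003,0.006,0.027,-0.013,-0.025,-0.0045,0.003,0.006,0.027,-0.013,-0.025,-0.0045,0.003,0.006,0,0,0,0,0,0,0,0,0,0,0,0]' --hand 1 --force 20

```text
t: 4.42
eef_pos: [0.57, -0.0029, 0.103]
ee_rot: [3.135, -0.003, 1.62]
force: [0.4, -0.4, 0.4]
width: 0.0399
```

```bash
python3 - <<'E'
from h import *
s=arm.get_state();print(s['qd'].round(2),s['width'])
print(goal([.556,.002,.1],0,.04))
E
```

```text
[-0.03  0.12  0.02  0.    0.03  0.03] 0.0398607364440102
(array([-0.014 ,  0.0049, -0.003 ]), array([-0.0038,  0.0064, -0.0092]), array([ 0.41, -0.41,  0.35]), array([ 0.34,  0.31, -0.4 , -0.  , -0.85, -1.86]))
```

Emit:
apply_moves --increments '[-0.007,0.0025,-0.001,-0.002,0.003,-0.005,-0.007,0.0025,-0.001,-0.002,0.003,-0.005,0,0,0,0,0,0,0,0,0,0,0,0,0,0,0,0,0,0,0,0,-0.002,0,0,0,0,0,-0.003,0,0,0,0,0,0,0,0,0]'

```text
t: 5.08
eef_pos: [0.5544, 0.0052, 0.1011]
ee_rot: [3.133, -0.002, 1.612]
force: [0.0, -0.8, -1.0]
width: 0.0006
```

```bash
python3 - <<'E'
from h import *
s=arm.get_state();print(s['qd'].round(2),s['width'])
print(goal([.556,.002,.087],0,.04))
a=optics.grab_frame('scene')
save('','p0.png',cv2.resize(a[130:270,230:430],None,fx=4,fy=4,interpolation=2))
E
```

```text
[ 0.   -0.02  0.    0.   -0.01  0.  ] 0.0006349603830101372
(array([ 0.0016, -0.0032, -0.0141]), array([-0.0026,  0.0081, -0.0014]), array([ 0.01, -0.85, -1.03]), array([ 0.36,  0.29, -0.44,  0.  , -0.84, -1.89]))
```

View pics/p0.png

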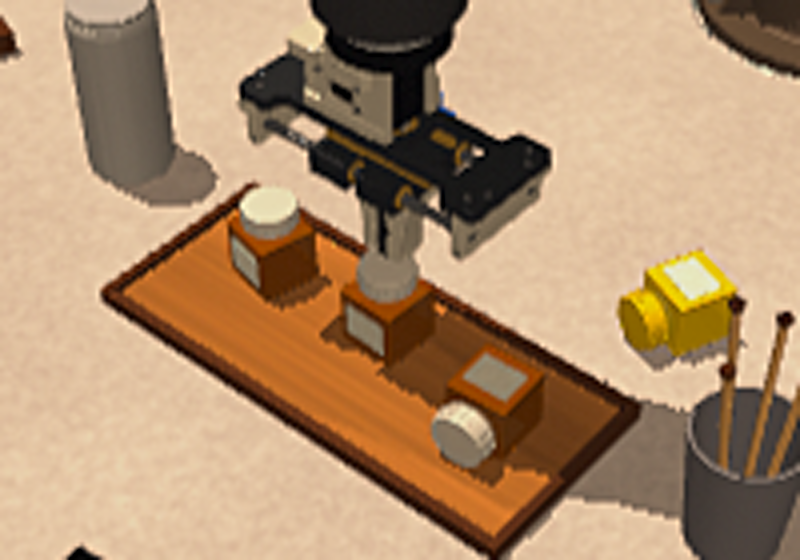

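The fingers are closed and centred over lid B (crop about (387,275)). Now I'll lower in small steps and watch the force.

Emit:
apply_moves --increments '[0.001,-0.003,-0.005,0,0.008,0,0,0,-0.005,0,0,0,0,0,-0.002,0,0,0,0,0,0,0,0,0]'

```text
t: 5.47
eef_pos: [0.5559, 0.0017, 0.0882]
ee_rot: [-3.141, -0.003, 1.612]
force: [0.2, -1.2, 0.2]
width: 0.0003
```

Emit:
apply_moves --increments '[0,0,-0.003,0,0,0,0,0,-0.002,0,0,0]'

```text
t: 5.63
eef_pos: [0.5565, 0.0015, 0.0835]
ee_rot: [3.141, -0.002, 1.612]
force: [-4.7, 1.8, 12.1]
width: 0.0004
```

Emit:
apply_moves --increments '[0,0,-0.002,0,0,0,0,0,-0.002,0,0,0]'

```text
t: 5.8
eef_pos: [0.5566, 0.0015, 0.0811]
ee_rot: [3.141, -0.002, 1.613]
force: [-11.0, 3.8, 30.0]
width: 0.0005
```

Tip height is 0.0701 m, which is the home height of 70 mm, and the force jumped to 30 N, so lid B is home. I'll retreat and go to A with gentler steps.

Emit:
apply_moves --increments '[0,0,0.01,0,0,0,0,0,0.015,0,0,0,0.002,-0.02,0.005,0,0,0,0.002,-0.02,0,0,0,0,0.002,-0.02,0,0,0,0,0.002,-0.02,0,0,0,0,0.001,-0.015,-0.002,0,0,0,0,-0.003,-0.002,0,0,0,0,0,0,0,0,0,0,0,0,0,0,0]'

```text
t: 6.63
eef_pos: [0.5668, -0.0999, 0.1097]
ee_rot: [3.139, -0.001, 1.615]
force: [0.6, 0.6, 0.2]
width: 0.0003
```

```bash
python3 - <<'E'
from h import *
print(arm.get_state()['eef_pos'],goal([.567,-.102,.09],0,.04))
a=optics.grab_frame('top')
save('','p1.png',cv2.resize(a[165:245,260:410],None,fx=5,fy=5,interpolation=2))
for n in('lid_a_top','jar_a_mid'): print([(d['point'],round(d['conf'],2)) for d in finder.landmark_of('top',n)])
E
```

```text
[ 0.56678462 -0.09990137  0.10970052] (array([ 0.0002, -0.0021, -0.0197]), array([-0.0012,  0.0024, -0.0042]), array([0.61, 0.59, 0.19]), array([ 0.16,  0.31, -0.38, -0.  , -0.88, -1.69]))
[([379.3, 270.0], 0.5)]
[([377.8, 273.3], 0.54)]
```

Emit:
apply_moves --increments '[0,-0.001,-0.008,0,0.001,0,0,0,-0.008,0,0.001,0,0,0,-0.003,0,0,0,0,0,0,0,0,0]'

```text
t: 7.12
eef_pos: [0.5671, -0.0981, 0.0891]
ee_rot: [3.14, -0.002, 1.619]
force: [-0.7, 0.7, 0.3]
width: 0.0004
```

Emit:
apply_moves --increments '[0,0,-0.003,0,0,0,0,0,-0.0015,0,0,0]'

```text
t: 7.28
eef_pos: [0.5672, -0.0979, 0.0843]
ee_rot: [3.141, -0.001, 1.62]
force: [-3.6, -0.1, 10.5]
width: 0.0004
```

Emit:
apply_moves --increments '[0,0,-0.001,0,0,0,0,0,-0.001,0,0,0]'

```text
t: 7.45
eef_pos: [0.5672, -0.0979, 0.0836]
ee_rot: [3.141, -0.0, 1.621]
force: [-4.0, 1.3, 10.6]
width: 0.0005
```

Emit:
apply_moves --increments '[0,0,-0.002,0,0,0,0,0,-0.0015,0,0,0]'

```text
t: 7.62
eef_pos: [0.5673, -0.098, 0.0823]
ee_rot: [3.14, 0.0, 1.622]
force: [-4.3, 1.9, 12.7]
width: 0.0008
```

Emit:
apply_moves --increments '[0,0,-0.0015,0,0,0]'

```text
t: 7.7
eef_pos: [0.5673, -0.098, 0.0819]
ee_rot: [3.14, 0.001, 1.623]
force: [-4.5, 1.5, 12.1]
width: 0.0002
```

Emit:
apply_moves --increments '[0,0,-0.0015,0,0,0]'

```text
t: 7.78
eef_pos: [0.5673, -0.098, 0.0816]
ee_rot: [3.14, 0.001, 1.623]
force: [-4.6, 2.0, 11.8]
width: 0.0003
```

Emit:
apply_moves --increments '[0,0,-0.002,0,0,0]'

```text
t: 7.87
eef_pos: [0.5674, -0.098, 0.0812]
ee_rot: [3.139, 0.001, 1.624]
force: [-7.9, 2.6, 24.5]
width: -0.0001
```

Emit:
apply_moves --increments '[0,0,-0.002,0,0,0]'

```text
t: 7.95
eef_pos: [0.5675, -0.098, 0.0812]
ee_rot: [3.138, 0.002, 1.625]
force: [-9.2, 3.7, 22.9]
width: 0.0004
```

Lid A is home too: 24 N at tip height 0.0702. Next is jar C: lift, partly open and tilt the gripper about 55° toward +x.

Emit:
apply_moves --increments '[0,0,0.02,0,0,0,0,0.01,0.035,0,0,0,0.005,0.02,0.03,0,0,0,0.008,0.02,0.02,0,0.08,0,0.008,0.02,0.02,0,0.08,0,0.008,0.02,0.005,0,0.08,0,0.008,0.02,0,0,0.08,0,0.008,0.02,0,0,0.08,0,0.008,0.02,0,0,0.08,0,0.008,0.02,0,0,0.08,0,0.008,0.02,0,0,0.08,0,0.008,0.01,0,0,0.08,0,0.008,0,0,0,0.08,0,0,0,0,0,0.08,0,0,0,0,0,0.04,0,0,0,0,0,0,0,0,0,0,0,0,0]' --hand 0.25

```text
t: 9.37
eef_pos: [0.6517, 0.1122, 0.2158]
ee_rot: [-2.183, -0.042, 1.608]
force: [0.1, 0.0, -0.0]
width: 0.0658
```

```bash
python3 - <<'E'
from h import *
s=arm.get_state();print(s['eef_pos'],s['width'],rot(s)[:,2].round(3))
print(goal([.573+.07,.112,.031+.05],.96,.04))
E
```

```text
[0.65165554 0.11218598 0.21583534] 0.0657817289317487 [-0.818 -0.006 -0.575]
(array([-0.0087, -0.0002, -0.1348]), array([-0.042 ,  0.0003,  0.0031]), array([ 0.12,  0.03, -0.01]), array([ 0.31,  0.95,  0.83, -0.35, -2.35, -1.95]))
```

Emit:
apply_moves --increments '[-0.001,0.001,-0.02,-0.01,0,0.001,-0.001,0.001,-0.02,-0.01,0,0.001,-0.001,0.001,-0.02,-0.01,0,0.001,-0.001,0,-0.02,-0.01,0,0,-0.001,0,-0.02,0,0,0,-0.001,0,-0.02,0,0,0,0,0,-0.01,0,0,0,0,0,0,0,0,0,0,0,0,0,0,0]'

```text
t: 10.12
eef_pos: [0.6465, 0.1144, 0.09]
ee_rot: [-2.213, -0.001, 1.614]
force: [-0.4, 0.6, -0.1]
width: 0.0656
```

```bash
python3 - <<'E'
from h import *
s=arm.get_state();print(s['eef_pos'],s['width'],rot(s)[:,2].round(3))
print(goal([.573,.112,.031],.96,.04))
save('wrist','w2.png')
print([(d['point'],round(d['conf'],2),d and atz(ray('wrist',d['point'],s),.031).round(3)) for d in finder.landmark_of('wrist','jar_c_mid')])
print([(d['point'],round(d['conf'],2)) for d in finder.landmark_of('wrist','lid_c_top')])
E
```

```text
[0.64653343 0.1144358  0.08997201] 0.06560586808936164 [-0.8   -0.034 -0.599]
(array([-0.0735, -0.0024, -0.059 ]), array([-0.0023,  0.0312, -0.0028]), array([-0.37,  0.57, -0.07]), array([ 0.33,  1.02,  0.67, -0.27, -2.12, -1.89]))
[([354.6, 103.9], 0.87, array([0.419, 0.143, 0.031])), ([319.2, 208.8], 0.66, array([0.573, 0.109, 0.031]))]
[([324.4, 253.1], 0.93), ([339.2, 122.6], 0.86)]
```

View pics/w2.png

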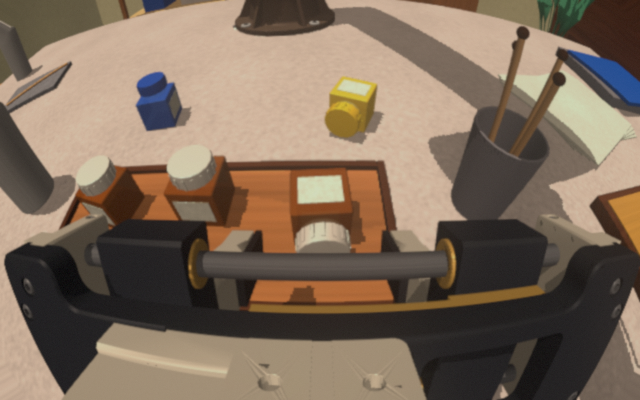

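The wrist view shows jar C upright in the picture at (320,205), its lid at (323,240), centred between the fingers and square to the jaws. Position agrees: x 0.573, y about 0.110. Go in along the tool axis.

Emit:
apply_moves --increments '[-0.012,-0.0005,-0.0095,0,0.005,0,-0.012,-0.0005,-0.0095,0,0.005,0,-0.012,-0.0005,-0.0095,0,0.005,0,-0.012,-0.0005,-0.0095,0,0.005,0,-0.012,-0.0005,-0.0095,0,0.005,0,-0.006,-0.0005,-0.005,0,0.005,0,0,0,0,0,0,0,0,0,0,0,0,0]'

```text
t: 10.93
eef_pos: [0.5839, 0.1114, 0.0455]
ee_rot: [-2.202, -0.006, 1.613]
force: [0.5, -0.1, 0.3]
width: 0.0658
```

```bash
python3 - <<'E'
from h import *
s=arm.get_state();print(s['eef_pos'],s['width'],rot(s)[:,2].round(3))
print(goal([.573,.1105,.031],.96,.04))
E
```

```text
[0.58385739 0.11135435 0.04554822] 0.06582130092299925 [-0.807 -0.03  -0.59 ]
(array([-0.0109, -0.0009, -0.0145]), array([-0.0072,  0.0199, -0.0022]), array([ 0.45, -0.06,  0.33]), array([ 0.35,  0.97,  0.44, -0.27, -1.94, -1.85]))
```

Emit:
apply_moves --increments '[-0.006,-0.0005,-0.008,-0.004,0.01,0,-0.005,-0.0005,-0.006,-0.003,0.01,0,0,0,0,0,0,0]'

```text
t: 11.18
eef_pos: [0.5744, 0.1104, 0.0322]
ee_rot: [-2.185, -0.001, 1.613]
force: [-0.9, -0.6, -0.5]
width: 0.0653
```

Emit:
apply_moves --increments '[0,0,0,0,0,0,0,0,0,0,0,0,0,0,0,0,0,0,0,0,0,0,0,0,0,0,0,0,0,0,0,0,0,0,0,0,0,0,0,0,0,0,0,0,0,0,0,0]' --hand 1 --force 25

```text
t: 11.85
eef_pos: [0.5747, 0.1103, 0.0315]
ee_rot: [-2.184, 0.0, 1.613]
force: [-0.8, 0.8, -0.3]
width: 0.0468
```

```bash
python3 - <<'E'
from h import *
s=arm.get_state();print(s['eef_pos'],s['width'],rot(s)[:,2].round(3))
print(goal([.573,.1105,.031],.96,.04))
E
```

```text
[0.5747103  0.11026887 0.03147596] 0.04678016433101066 [-0.817 -0.034 -0.575]
(array([-0.0017,  0.0002, -0.0005]), array([-0.    ,  0.0022, -0.0018]), array([-0.84,  0.78, -0.31]), array([ 0.35,  0.98,  0.41, -0.27, -1.93, -1.85]))
```

Emit:
apply_moves --increments '[0,0,0.015,0,0,0,0,0,0.02,0,0,0,0,0.002,0.02,0,0,0,0,0.002,0.005,0.004,-0.1,0,0,0.002,0,0.004,-0.1,0,0,0.002,0,0.004,-0.1,0,0,0.001,0,0.004,-0.1,0,0,0,0,0.004,-0.1,0,0,0,0,0.004,-0.1,0,0,0,0,0.004,-0.1,0,0,0,0,0.004,-0.1,0,0,0,0,0.004,-0.1,0,0,0,0,0.004,-0.1,0,0,0,0,0.004,-0.1,0,0,0,0,0.004,-0.1,0,0,0,0,0.004,-0.1,0,0,0,0,0,0,0,0,0,0,0,0,0]'

```text
t: 13.35
eef_pos: [0.5913, 0.1051, 0.1173]
ee_rot: [2.8, 0.011, 1.603]
force: [-0.1, -0.4, -3.3]
width: 0.0459
```

```bash
python3 - <<'E'
from h import *
s=arm.get_state();print(s['eef_pos'],s['width'],rot(s)[:,2].round(3))
print(goal([.576,.121,.085],-.38,.04))
a=optics.grab_frame('scene')
save('','p2.png',cv2.resize(a[120:270,230:430],None,fx=4,fy=4,interpolation=2))
E
```

```text
[0.5912965  0.10509581 0.11730486] 0.04588862521063055 [ 0.335  0.    -0.942]
(array([-0.0153,  0.0159, -0.0323]), array([ 0.0125, -0.038 ,  0.0084]), array([-0.07, -0.43, -3.35]), array([ 0.57,  0.18, -0.79,  0.55, -0.35, -2.6 ]))
```

View pics/p2.png

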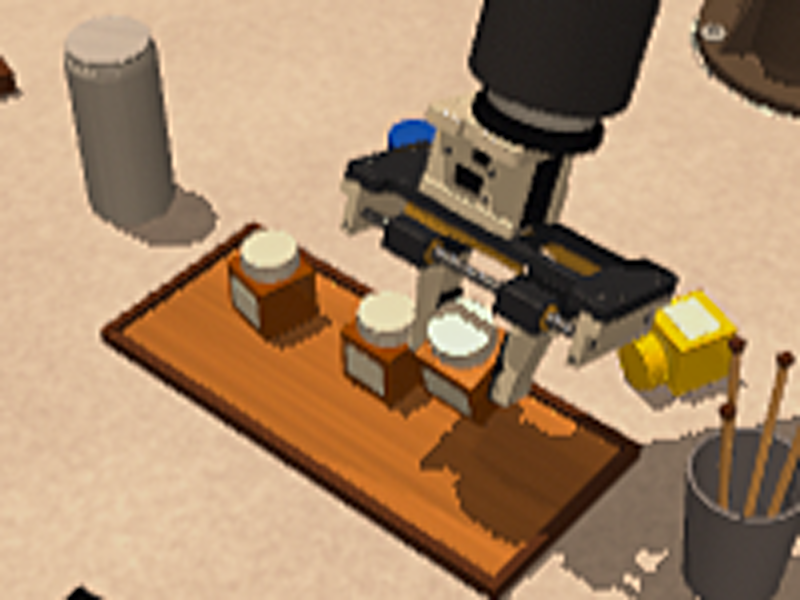

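The scene crop shows jar C held nearly upright at about (455,350), lid up, leaning slightly away, clear of jar B. Lids A and B look home. Move back in y, tilt a bit more and lower.

Emit:
apply_moves --increments '[-0.003,0.005,-0.003,0.004,-0.02,0.002,-0.003,0.005,-0.005,0.004,-0.02,0.002,-0.003,0.005,-0.01,0.004,-0.02,0.002,-0.003,0.002,-0.012,0,-0.02,0.002,0,0,-0.012,0,0,0,0,0,-0.01,0,0,0,0,0,0,0,0,0,0,0,0,0,0,0]'

```text
t: 14.07
eef_pos: [0.5995, 0.1161, 0.097]
ee_rot: [2.76, -0.001, 1.604]
force: [-0.2, 1.4, -1.4]
width: 0.0465
```

```bash
python3 - <<'E'
from h import *
s=arm.get_state();print(s['eef_pos'],s['width'],rot(s)[:,2].round(3))
print(goal([.578,.122,.038],-.42,.04))
E
```

```text
[0.59947006 0.11609235 0.09702645] 0.04646586277720424 [ 0.372  0.014 -0.928]
(array([-0.0215,  0.0059, -0.059 ]), array([ 0.0001, -0.0384,  0.0067]), array([-0.25,  1.36, -1.38]), array([ 0.42,  0.2 , -0.94,  1.09, -0.16, -3.02]))
```

q4/q5/q6 show the wrist is nearing its straight singularity and the q6 limit. I'll back the forward tilt off to about 0.25 rad, stay slightly farther out in x (within the 60 mm allowance), and descend while watching the joints.

Emit:
apply_moves --increments '[0,0,0,0,0.04,0,0,0,0,0,0.04,0,0,0,0,0,0.04,0,0,0,0,0,0,0]'

```text
t: 14.4
eef_pos: [0.6108, 0.1069, 0.1028]
ee_rot: [2.814, 0.009, 1.593]
force: [2.3, 0.2, -1.9]
width: 0.0464
```

```bash
python3 - <<'E'
from h import *
s=arm.get_state();print(s['eef_pos'],s['width'],rot(s)[:,2].round(3))
print(goal([.6,.120,.06],-.22,.04))
E
```

```text
[0.61084564 0.10686814 0.1028078 ] 0.046434355998267327 [ 0.322 -0.001 -0.947]
(array([-0.0108,  0.0131, -0.0428]), array([0.0053, 0.1077, 0.0177]), array([ 2.34,  0.24, -1.9 ]), array([ 0.55,  0.24, -0.75,  0.52, -0.35, -2.57]))
```

Emit:
apply_moves --increments '[-0.001,0.001,-0.003,0.001,0.03,0.004,-0.001,0.001,-0.005,0.001,0.03,0.004,-0.002,0.003,-0.008,0.001,0.03,0.004,-0.002,0.003,-0.01,0.001,0.02,0.004,-0.002,0.003,-0.008,0,0,0,0,0,0,0,0,0]'

```text
t: 14.9
eef_pos: [0.6063, 0.1217, 0.0695]
ee_rot: [2.92, 0.003, 1.61]
force: [-0.3, 0.7, -2.3]
width: 0.046
```

```bash
python3 - <<'E'
from h import *
s=arm.get_state();print(s['eef_pos'],s['width'],rot(s)[:,2].round(3))
print(goal([.6,.12,.042],-.25,.04))
E
```

```text
[0.60630008 0.12172675 0.0695347 ] 0.04597333156698084 [ 0.22   0.006 -0.976]
(array([-0.0063, -0.0017, -0.0275]), array([ 0.0038, -0.0282,  0.0009]), array([-0.26,  0.66, -2.31]), array([ 0.57,  0.32, -0.61,  0.26, -0.46, -2.33]))
```

Emit:
apply_moves --increments '[-0.002,0,-0.01,0,-0.008,0,-0.002,0,-0.01,0,-0.008,0,-0.002,0,-0.005,0,-0.008,0,0,0,-0.002,0,0,0,0,0,0,0,0,0]'

```text
t: 15.32
eef_pos: [0.6004, 0.1227, 0.0427]
ee_rot: [2.89, 0.005, 1.613]
force: [0.9, -0.2, -0.2]
width: 0.0464
```

```bash
python3 - <<'E'
from h import *
s=arm.get_state();print(s['eef_pos'],s['width'],rot(s)[:,2].round(3))
print(goal([.6,.12,.036],-.28,.04))
a=optics.grab_frame('scene')
save('','p3.png',cv2.resize(a[140:270,290:430],None,fx=5,fy=4.5,interpolation=2))
E
```

```text
[0.60037208 0.12268029 0.04267835] 0.04641062786881403 [ 0.249  0.006 -0.969]
(array([-0.0004, -0.0027, -0.0067]), array([ 0.0058, -0.0282, -0.0017]), array([ 0.86, -0.23, -0.2 ]), array([ 0.57,  0.34, -0.73,  0.44, -0.31, -2.5 ]))
```

View pics/p3.png

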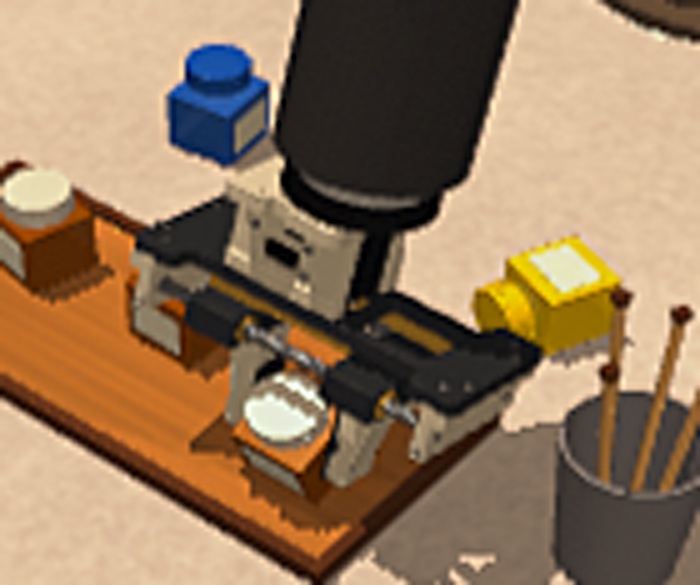

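Jar C is just above or on the deck, leaning at about 20°, and the gripper body is clear of jar B and the brushes. The force reading suggests the edge is touching. Loosen the grip to 4 N and lower so that it settles upright.

Emit:
apply_moves --increments '[0,0,0,0,0,0,0,0,-0.003,0,0,0,0,0,-0.003,0,0,0,0,0,0,0,0,0]' --hand 1 --force 4

```text
t: 15.7
eef_pos: [0.602, 0.1227, 0.0392]
ee_rot: [2.887, 0.004, 1.611]
force: [-0.1, -0.5, -3.0]
width: 0.0461
```

Emit:
apply_moves --increments '[0,0,-0.003,0,0,0,0,0,-0.002,0,0,0,0,0,0,0,0,0]'

```text
t: 15.95
eef_pos: [0.6028, 0.1228, 0.0348]
ee_rot: [2.885, 0.003, 1.611]
force: [-2.8, 0.7, 2.4]
width: 0.0457
```

Emit:
apply_moves --increments '[0,0,-0.003,0,0,0,0,0,0,0,0,0]'

```text
t: 16.12
eef_pos: [0.603, 0.1228, 0.0318]
ee_rot: [2.885, 0.003, 1.611]
force: [0.3, 0.0, -1.9]
width: 0.0456
```

Emit:
apply_moves --increments '[0,0,0,0,0,0,0,0,0,0,0,0,0,0,0,0,0,0,0,0,0,0,0,0,0,0,0,0,0,0,0,0,0,0,0,0]' --hand 0.25

```text
t: 16.62
eef_pos: [0.6037, 0.1241, 0.0315]
ee_rot: [2.884, 0.002, 1.612]
force: [-0.1, 0.3, -0.1]
width: 0.0653
```

```bash
python3 - <<'E'
from h import *
s=arm.get_state();print(s['eef_pos'],s['width'],s['force'].round(1),rot(s)[:,2].round(3),s['q'].round(2))
E
```

```text
[0.60374932 0.12405666 0.0314826 ] 0.0653007387564027 [-0.1  0.3 -0.1] [ 0.255  0.009 -0.967] [ 0.56  0.36 -0.77  0.52 -0.26 -2.58]
```

Emit:
apply_moves --increments '[-0.003,0,0.012,0,0,0,-0.006,0,0.023,0,0,0,-0.006,0,0.023,0,0,0,-0.006,0,0.023,0,0.05,0,-0.006,0,0.023,0,0.06,0,-0.006,0,0.02,0,0.06,0,-0.006,0,0.01,0,0.06,0,-0.01,0,0,0,0.03,0,-0.01,0,0,0,0,0,-0.01,0,0,0,0,0,0,0,0,0,0,0]'

```text
t: 17.53
eef_pos: [0.5255, 0.1254, 0.1698]
ee_rot: [-3.121, -0.016, 1.618]
force: [-0.2, -0.4, -0.4]
width: 0.0657
```

```bash
python3 - <<'E'
from h import *
s=arm.get_state();print(s['eef_pos'],s['width'])
print(goal([.6,.122,.11],0,.04))
a=optics.grab_frame('scene'); 
for n in('lid_c_top','jar_c_mid'):print(n,[(d['point'],round(d['conf'],2)) for d in finder.landmark_of('scene',n)])
t=optics.grab_frame('top')
for n in('lid_c_top','jar_c_mid'):print(n,[(d['point'],round(d['conf'],2)) for d in finder.landmark_of('top',n)])
save('','p4.png',np.hstack([cv2.resize(a[160:270,290:400],(440,440),interpolation=2),cv2.resize(t[160:250,260:350],(360,440),interpolation=2)]))
E
```

```text
[0.52553938 0.12540611 0.16983736] 0.06571142340695517
(array([ 0.0745, -0.0034, -0.0598]), array([-0.0147, -0.0213, -0.0072]), array([-0.2 , -0.37, -0.4 ]), array([ 0.58,  0.2 , -0.36, -0.03, -1.02, -2.09]))
lid_c_top [([390.3, 210.4], 0.63), ([352.4, 224.9], 0.62), ([265.9, 169.4], 0.5)]
jar_c_mid [([402.9, 204.8], 0.9), ([349.5, 237.7], 0.77)]
lid_c_top [([326.9, 208.1], 0.65), ([285.8, 253.3], 0.47)]
jar_c_mid [([278.4, 269.5], 0.76)]
```

View pics/p4.png

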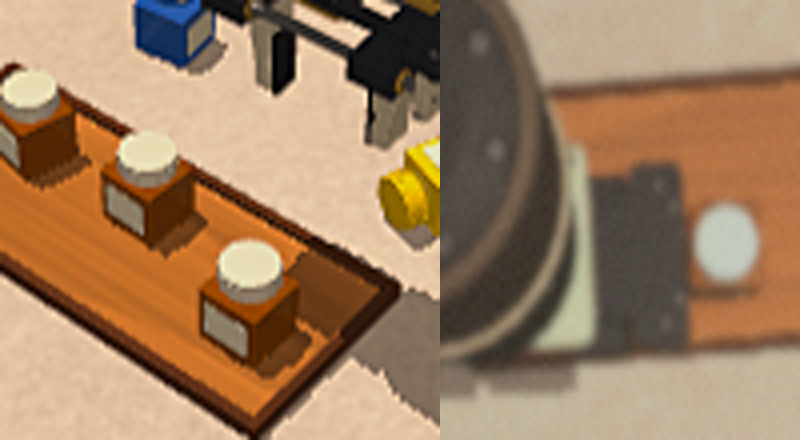

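Jar C stands upright (scene crop lid top at (249,262)). Its lid sits visibly higher than the others. Now I locate the lid and check brush clearance.

```bash
python3 - <<'E'
from h import *
for z in(.07,.073,.076):print(atz(ray('scene',(352.2,225.5)),z).round(4), atz(ray('scene',(352.4,224.9)),z).round(4))
print('B check',atz(ray('scene',(290+148/4,160+157/4)),.07).round(4))
for p in((205,222),(218,207),(236,212)):print('brush?',atz(ray('top',p),.18).round(3))
# brush tips from wrist w2-ish in scene: three tips
for p in((230+738/4,130+300/4),(230+785/4,130+320/4),(230+727/4,130+370/4)):print('tip scene',atz(ray('scene',p),.18).round(3))
E
```

```text
[0.5891 0.1211 0.07  ] [0.5872 0.1202 0.07  ]
[0.5912 0.1229 0.073 ] [0.5894 0.122  0.073 ]
[0.5934 0.1247 0.076 ] [0.5915 0.1237 0.076 ]
B check [0.5631 0.0101 0.07  ]
brush? [0.523 0.29  0.18 ]
brush? [0.556 0.261 0.18 ]
brush? [0.544 0.22  0.18 ]
tip scene [0.528 0.247 0.18 ]
tip scene [0.523 0.275 0.18 ]
tip scene [0.576 0.274 0.18 ]
```

The scene camera seems biased by about 8 mm at lid B, so I'll back off and localise lid C with the wrist and top cameras.

Emit:
apply_moves --increments '[-0.01,0,0.015,-0.003,-0.004,-0.001,-0.015,0,0.02,-0.003,-0.004,-0.001,-0.015,0,0.02,-0.003,-0.004,-0.001,-0.015,0,0.02,-0.003,-0.004,-0.001,-0.01,0,0.01,0,0,0,0,0,0,0,0,0,0,0,0,0,0,0]' --hand 1 --force 20

```text
t: 18.42
eef_pos: [0.46, 0.1249, 0.2546]
ee_rot: [-3.133, 0.001, 1.613]
force: [-0.8, -0.8, -0.1]
width: 0.0249
```

```bash
python3 - <<'E'
from h import *
s=arm.get_state();print(s['eef_pos'],s['ee_rot'],s['width'],np.abs(s['qd']).max().round(3))
w=optics.grab_frame('wrist')
for n in('lid_c_top','jar_c_mid','lid_a_top','jar_a_mid'):print(n,[(d['point'],round(d['conf'],2),atz(ray('wrist',d['point'],s),.073 if 'lid' in n else .031).round(3)[:2]) for d in finder.landmark_of('wrist',n)])
t=optics.grab_frame('top')
for n in('lid_c_top','lid_a_top'):print(n,[(d['point'],round(d['conf'],2),atz(ray('top',d['point']),.072).round(3)[:2]) for d in finder.landmark_of('top',n)])
save('','p5.png',np.hstack([cv2.resize(w[120:320,180:480],(480,320),interpolation=2),cv2.resize(t[160:250,260:350],(320,320),interpolation=2)]))
E
```

```text
[0.45995832 0.12486513 0.25462358] [-3.13294432e+00  9.43932199e-04  1.61310475e+00] 0.024918411005741572 0.022
lid_c_top [([321.5, 165.9], 0.96, array([0.439, 0.123])), ([316.3, 290.6], 0.65, array([0.591, 0.123]))]
jar_c_mid [([337.2, 132.1], 0.68, array([0.403, 0.14 ]))]
lid_a_top [([130.3, 134.6], 0.6, array([ 0.405, -0.11 ])), ([151.0, 260.3], 0.43, array([ 0.568, -0.096]))]
jar_a_mid [([147.0, 129.4], 0.81, array([ 0.4  , -0.111])), ([161.4, 246.2], 0.53, array([ 0.565, -0.101]))]
lid_c_top [([280.5, 196.5], 0.76, array([0.592, 0.131]))]
lid_a_top [([372.1, 204.3], 0.73, array([ 0.568, -0.102])), ([378.4, 269.6], 0.55, array([ 0.403, -0.113]))]
```

View pics/p5.png

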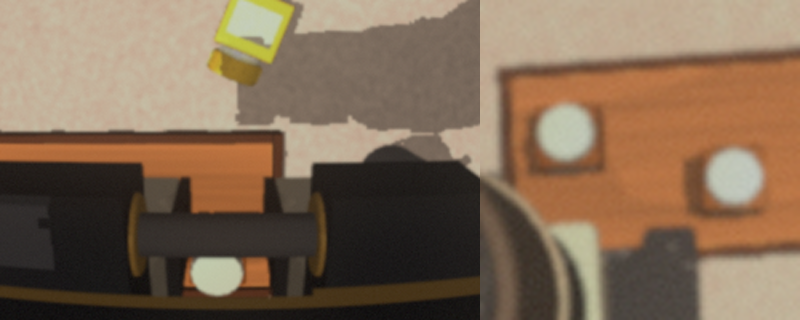

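Wrist and top agree: lid C is at (0.591, 0.122). The brush tips (y ≥ 0.24) clear the gripper body (y ≤ 0.22). Now go above lid C.

Emit:
apply_moves --increments '[0.02,0,0,-0.001,0,0,0.02,0,-0.01,-0.001,0,0,0.02,0,-0.02,-0.001,0,0,0.02,-0.001,-0.03,-0.001,0,0,0.02,-0.001,-0.03,0,0,0,0.015,-0.001,-0.025,0,0,0,0.008,0,-0.015,0,0,0,0,0,0,0,0,0,0,0,0,0,0,0]'

```text
t: 19.57
eef_pos: [0.59, 0.12, 0.1155]
ee_rot: [-3.131, 0.007, 1.612]
force: [-0.1, 0.0, -0.0]
width: 0.0002
```

```bash
python3 - <<'E'
from h import *
s=arm.get_state();print(s['eef_pos'],s['width'],np.abs(s['qd']).max().round(3))
print(goal([.591,.122,.089],0,.04))
E
```

```text
[0.59003929 0.1200262  0.11552046] 0.00018478275522456906 0.045
(array([ 0.001 ,  0.002 , -0.0265]), array([ 0.0074, -0.0106, -0.0012]), array([-0.14,  0.04, -0.05]), array([ 0.53,  0.35, -0.3 ,  0.  , -0.93, -2.06]))
```

Emit:
apply_moves --increments '[0.0005,0.001,-0.01,0.004,-0.006,0,0.0005,0.001,-0.01,0.003,-0.005,0,0,0,-0.004,0,0,0,0,0,0,0,0,0]'

```text
t: 19.9
eef_pos: [0.5913, 0.1225, 0.094]
ee_rot: [3.138, -0.0, 1.612]
force: [-0.5, -0.1, 0.1]
width: 0.0003
```

Emit:
apply_moves --increments '[0,0,-0.002,0,0,0,0,0,-0.002,0,0,0]'

```text
t: 20.07
eef_pos: [0.5918, 0.1232, 0.0924]
ee_rot: [3.136, -0.001, 1.613]
force: [-0.4, 1.3, -0.1]
width: 0.0006
```

Emit:
apply_moves --increments '[0,0,-0.0015,0,0,0,0,0,-0.0015,0,0,0]'

```text
t: 20.23
eef_pos: [0.5924, 0.1236, 0.0909]
ee_rot: [3.133, -0.002, 1.614]
force: [-0.4, -0.1, 0.3]
width: 0.0007
```

Emit:
apply_moves --increments '[-0.001,-0.001,-0.004,0.003,0,0,0,0,-0.0025,0,0,0]'

```text
t: 20.4
eef_pos: [0.5918, 0.1229, 0.0852]
ee_rot: [3.132, -0.006, 1.614]
force: [-4.8, -1.0, 9.8]
width: 0.0005
```

Emit:
apply_moves --increments '[0,0,-0.0025,0,0,0]'

```text
t: 20.48
eef_pos: [0.5919, 0.1228, 0.0835]
ee_rot: [3.131, -0.006, 1.614]
force: [-5.2, 1.6, 11.8]
width: 0.0002
```

Emit:
apply_moves --increments '[0,0,-0.002,0,0,0]'

```text
t: 20.57
eef_pos: [0.5919, 0.1228, 0.0823]
ee_rot: [3.131, -0.006, 1.615]
force: [-5.2, 0.7, 12.0]
width: 0.0001
```

Emit:
apply_moves --increments '[0,0,-0.002,0,0,0]'

```text
t: 20.65
eef_pos: [0.5919, 0.1228, 0.0814]
ee_rot: [3.13, -0.006, 1.615]
force: [-4.8, 0.8, 13.0]
width: 0.0005
```

Emit:
apply_moves --increments '[0,0,-0.002,0,0,0]'

```text
t: 20.73
eef_pos: [0.5921, 0.1228, 0.0812]
ee_rot: [3.129, -0.006, 1.616]
force: [-9.0, 0.3, 25.3]
width: 0.0005
```

Emit:
apply_moves --increments '[0,0,-0.002,0,0,0]'

```text
t: 20.82
eef_pos: [0.5923, 0.1228, 0.0813]
ee_rot: [3.128, -0.006, 1.617]
force: [-9.2, 0.2, 21.3]
width: 0.0002
```

Lid C is home (25 N, tip 0.0702). Retreat and check.

Emit:
apply_moves --increments '[0,0,0.01,0,0,0,0,0,0.025,0,0,0,0,0,0.035,0,0,0,-0.01,-0.01,0.035,0,0,0,-0.02,-0.02,0.035,0,0,0,-0.025,-0.02,0.03,0,0,0,-0.025,-0.02,0.02,0,0,0,-0.025,-0.02,0.01,0,0,0,-0.015,-0.01,0,0,0,0,0,0,0,0,0,0,0,0,0,0,0,0]'

```text
t: 21.73
eef_pos: [0.4685, 0.0198, 0.2875]
ee_rot: [3.125, -0.005, 1.617]
force: [0.6, 0.8, 0.3]
width: 0.0003
```

```bash
python3 - <<'E'
from h import *
s=arm.get_state();print(s['eef_pos'],s['force'].round(1),np.abs(s['qd']).max().round(3))
a=optics.grab_frame('scene');t=optics.grab_frame('top')
for n in('lid_a_top','tumbler','brush_cup'):print(n,[(d['point'],round(d['conf'],2),atz(ray('top',d['point']),.07 if 'lid' in n else 0).round(3)[:2]) for d in finder.landmark_of('top',n)])
save('','p6.png',np.hstack([cv2.resize(a[120:280,230:430],(500,400),interpolation=2),cv2.resize(t[160:250,200:400][:,:150],(300,180),interpolation=2).repeat(1,0) if 0 else cv2.resize(t[150:270,260:350],(300,400),interpolation=2)]))
E
```

```text
[0.46847458 0.01979224 0.2875479 ] [0.6 0.8 0.3] 0.046
lid_a_top [([370.6, 206.3], 0.48, array([ 0.563, -0.098])), ([380.8, 269.4], 0.45, array([ 0.404, -0.119]))]
tumbler [([434.9, 215.0], 0.6, array([ 0.543, -0.282]))]
brush_cup [([229.1, 221.2], 0.76, array([0.537, 0.278])), ([434.8, 214.9], 0.35, array([ 0.544, -0.281]))]
```

View pics/p6.png

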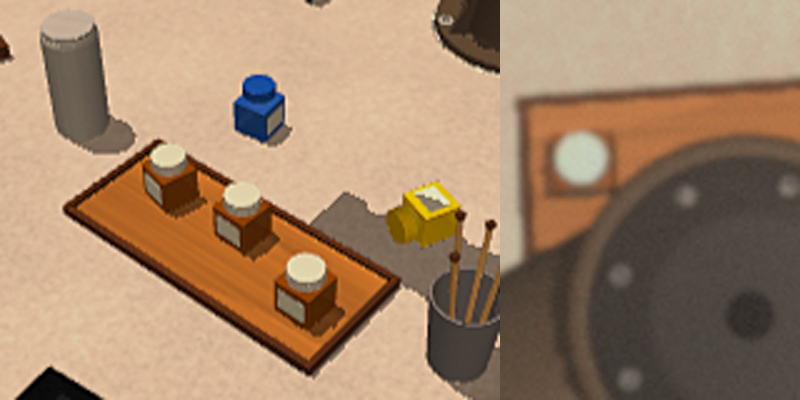

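The final picture shows all three jars upright in the tray (lids at crop (168,157), (241,197), (306,268)) with equal lid heights. The cup, the can and the look-alikes have not moved, and the arm is clear.

```bash
python3 -c "
from station import arm
print(arm.job_done())"
```

```text
the job is handed in; nothing more can be done
None
```

All three jars are standing upright in the tray with their lids home, and the job is handed in at about 22 s on the robot's clock. No verdict is reported back.

- **Lids:** I pressed each one with the closed fingertips until the force jumped. All three ended with the fingertips at about 70 mm, the height given for a lid that is home. The peak vertical readings were about 30 N for B, 25 N for A and 25 N for C. Counting sideways force, B peaked at about 32 N, above the suggested 15–25 N but under the 45 N limit.
- **Jar C:** I gripped it with the gripper tilted 55° and stood it up within about 20° of upright, then lowered it with a loose grip until it settled. The wrist neared its joint limit on the first try, so I placed it slightly farther out. It now stands about 20 mm from where it lay, within the 60 mm allowed.
- **Last checks:** The final scene picture shows all three jars upright with equal lid heights. The cup, can and look-alikes are where they were, and the arm is clear.
- **Disagreement:** The scene camera read about 8 mm off for lid B compared with the top camera. I used the top and wrist cameras, which agreed with each other, for C's lid.

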